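Lock out the stock-support arm and reset the router

TASK

Make the router jig ready: lift the parked stock-support arm, swing it right over and push it down until it snaps fully home under its spring catch on the rest block. Then slide the switch box's dust cover aside, push the button under it all the way in, and slide the cover fully shut again. Leave the tape roll, the bit block and the plywood offcut where they are.

Things in the scene. Friction and masses are not known exactly. Their poses are not given: they have to be found in the camera images.
- stand: Fixed stand of the support arm: plywood base 325 x 130 x 12 mm. Origin on the table directly under the hinge, z up. Hinge axis parallel to its y, 70 mm up, between two steel cheeks (x -17 to 17, y -22 to 22, up to 87 mm). On its -x side a small park post (16 x 18 mm, at x = -42, up to 65 mm) stands under the parked arm; on its +x side is the rest block.
- rest_block (a point): Centre of the groove floor of the fixed wooden rest block, 61 mm above the table, at stand x = 120 mm. The block spans stand x 88 to 148, y -62 to 62 mm. Lips before and behind the groove rise to 80 mm, but are cut away within 28 mm of the centre line: fingers that straddle half the bar strike the lips before it is home; the last push must come from above, near the middle.
- catch_nose (a point): Foremost point of the spring catch's round steel nose (12 mm across), at stand x = 124, y = 0, 78 mm above the table; it yields away from the hinge. Behind it the catch housing: x 139 to 161, y -12 to 12, top at 90 mm.
- hinge_pivot (a point): Centre of the support arm's hinge axis (fixed to the stand, 70 mm above the table).
- crossbar (a point): Middle of the round steel crossbar at the arm's free end, 120 mm from the hinge axis. The bar is 14 mm thick and 110 mm long, parallel to the hinge axis (stand y), so each half sticks out 45 mm beside the strap. The strap from hinge to bar is flat steel, 20 mm wide, 8 mm thick, centred on the line from hinge to bar.
- support_arm (a joint): Support arm angle, rad. 0: parked, level toward stand -x; pi/2: straight up; 3.14: swung over, level toward stand +x, home in the groove (bar middle 70 mm up). Stays where left (about 2.3 N at the bar moves it). From 3.01 the bar meets the catch nose and needs a push down of 12 to 16 N at the bar; at 3.08 it passes the nose, which snaps over it; short of that it stays up. Home: above 3.10.
- switch_box: Fixed grey switch box 100 x 215 x 50 mm (x, y, z); origin at the centre of its underside. Two low rails (to 63 mm high) run along y at x = +-46 mm. The button lies at x = 0, y = -55 mm in this frame.
- dust_cover (a joint): Travel of the dust cover along the switch box's +y, m. 0: shut, centred over the button; 0.09: fully open against its stop. Friction about 2 N; stays where left. The button is clear above 0.055.
- cover_rib (a point): Centre of the top of the rib on the dust cover, 92 mm above the table. The rib is 50 mm along box x, 12 mm along box y and stands 23 mm above the cover plate; the plate is 100 x 75 mm (x, y), its top 69 mm above the table.
- button_top (a point): Centre of the top face of the round push button, 26 mm across, 60 mm above the table when not pressed.
- push_button (a joint): Depth of the button, m: 0 out, 0.006 fully in (about 5 N). Springs back.
- tape_roll: Loose yellow tape roll, 104 mm across, 24 mm high; bystander. Origin at the centre of its underside.
- bit_block: Loose wooden block of router bits, 70 x 100 mm, 58 mm high; bystander. Origin at the centre of its underside.
- pattern_offcut: Loose flat plywood offcut about 100 x 150 mm, 12 mm thick; bystander. Origin on its underside.

How it is judged:
On the way, in this order (a step that is already met when the one before it is completed fails the run):
1. the support arm is swung over and snapped fully home under the catch (value of joint support_arm above 3.1 rad), for 0.2 s.
2. then the dust cover is slid aside, clear of the button (value of joint dust_cover above 0.048 m), for 0.05 s.
3. then the button is pushed all the way in (value of joint push_button above 0.0045 m), for 0.05 s.
At the end, for the whole second after the job is handed in: the support arm rests fully home under the catch (above 3.10 rad), the dust cover is shut to within 5 mm and the button is out again, all at rest (value of joint support_arm above 3.1 rad and value of joint dust_cover below 0.005 m and value of joint push_button below 0.002 m and velocity of joint support_arm below 0.1 rad/s and velocity of joint dust_cover below 0.02 m/s); the robot touches nothing.
It fails at once if the tape roll is moved by more than 20 mm (distance of tape_roll from where it was at the start of the episode above 0.02 m).
It fails at once if the bit block is moved by more than 20 mm (distance of bit_block from where it was at the start of the episode above 0.02 m).
It fails at once if the plywood offcut is moved by more than 20 mm (distance of pattern_offcut from where it was at the start of the episode above 0.02 m).
It also fails if it takes over 61 s, if anything falls off the work surface, if the arm or the gripper's body presses on something with over 40 N, if the wrist force passes 120 N, or if a joint passes its speed limit or range.

ROBOT

A 6-joint arm with a two-finger parallel gripper is mounted at the origin on the work surface. World frame = base frame: x ahead of the robot, y to its left, z up, the work surface at z = 0. Lengths are in m, angles in rad, forces in N, time in s.
With the tool pointing down it reaches from about 0.3 to 0.875 m from the base axis. Payload 6.4 kg.
Tool frame: the origin (TCP) lies midway between the tips of the shut fingers; the grasp point (between the pads) lies 19 mm behind it; y points along the fingers, x is the direction in which the jaws open and shut, and the axes are right-handed (so a half turn about y gives the same grasp; the last joint's range is limited). The gripper opens to 85 mm and grips with 20 to 120 N. Pads are 22 mm wide; open, the fingers measure 114 mm over their backs; the gripper's body (76 mm by 85 mm) begins 54 mm behind the grasp point. The pads swing forward as they close: fully open they stand 13 mm farther back than shut.
Start: joints at [1.067, 0.181, 1.607, -0, 1.354, -0.206], TCP at [0.169, 0.55, 0.231] pointing down, gripper open.
Joint ranges: [-2.99, 2.99], [-0.89, 2.07], [0.3, 2.58], [-1.14, 4.28], [0, 2.63], [-3.12, 3.12]. Speed limits (rad/s): [2.57, 2.57, 3.01, 3.14, 3.14, 3.14].

INTERFACE

Orientations are given as a unit quaternion [w, x, y, z].
In Python, from bench import ctrl gives the robot as it stands.
- The arm moves only by the tool step_arm, never from a script. Its argument "commands" is a list of rows, each a list of 7 numbers: the turn, a rotation vector about the tool's x, y, z in units of 6 degrees (1.0 is 6 degrees), then the shift along the tool's x, y, z in units of 30 mm (1.0 is 30 mm), then the opening, from 0 (shut) to 1 (fully open). A call has 1 to 10 rows; each row shifts and turns the commanded pose from where the row before left it, along the tool's axes as they then stand; what a row does not reach is not made up. A row lasts 1/10 s, in which the tool goes at most 50 mm and 8.59 degrees, less where a joint would pass 70% of its speed; a pose out of reach is approached as far as the arm can. A call with a number of a shift or a turn outside -1 to 1 is refused whole. A call with a gripper value outside its range is refused whole. The fingers move at their own pace and stop on an object; the grip force is fixed at half the most. Time passes only in rows, so rows that do not move let the fingers close. It gives the time, the measured TCP pose, the force and the opening at its end, in the units of the state.
- ctrl.get_obs(): the state, without advancing time (a new reading comes with each control period).
- ctrl.camera(name): name is "scene" or "side" or "wrist"; returns (picture, depth): 480x640x3 uint8, blue, green, red; 480x640 float32, m along the optical axis (not along the pixel's ray), 0 where there is no reading.
- ctrl.get_calibration(name): a dict with "intrinsics" (3x3 intrinsics, pixels), "R" (3x3) and "t" (3): a world point X has camera coordinates R X + t. Camera axes: x right, y down, z forward; pixel columns grow to the right and rows downward; lengths in m; the calibration is good to about 2 mm. A picture is of the moment at which its call begins: read the wrist's pose just before it. get_calibration takes no time and is no camera call; for the wrist camera it gives the pose at the moment of the call.
- ctrl.hand_in(): hands the job in, once; it reports no verdict.
Trained networks look in the newest picture that a camera, given by its name, has taken for a name from the list of things; names that differ only in an ending like _2 or _b are one class to them, and where a whole thing is asked for, a point or a joint stands for the part that bears it (a point fixed in the world has none). Each returns a list of dicts, best first, with "p" (0 to 1); they miss things now and then, are a little off and sometimes report something else, mostly with a low value. They report only what shows in the picture. A call takes as long as a camera call.
- ctrl.boxes_of(thing, camera): "point" ([x, y, z] in m, in the coordinates of the camera as it stood for that picture, good to about 4 mm: the middle of the surface that is visible of it).
- ctrl.silhouettes(thing, camera): "pixels" (480x640 bool, what is visible of it).
The state is a dict: "time_s": time; "q": joint angles; "dq": joint speeds; "joint_efforts": joint torques, N m; "eef_pos": TCP position; "eef_rot": TCP orientation; "wrist_force": force on the tool from outside, world axes, zero at the start; "torque": the same for the moment, N m; "opening": opening from 0.0 (shut) to 1.0 (fully open).
Only numpy, scipy, OpenCV 4.12 (cv2) and the standard library are available. Lean on these libraries where they do the work, as an engineer would, in place of code of your own. Each camera call takes 0.05 s, during which the arm holds its last target.

## Working session

There is one attempt and no reset: what is moved stays moved. The work goes in short steps, Python scripts to look and compute and a tool call to move; the robot and the scene stay as the last step left them, time stands still between calls to the robot, and variables do not carry over. Pictures are saved under pics/ and viewed, and the job is handed in when it is done.

Besides the shell and the picture viewer there is one more tool, called after "Request:" as name(argument=value, ...) on one line, values as JSON. step_arm: Moves the arm, as the interface text tells. Its arguments: {"type":"object","properties":{"commands":{"type":"array"}},"required":["commands"]}

```bash
ls; mkdir -p pics
cat > h.py <<'E'
import numpy as np, cv2
from bench import ctrl
def cal(n):
    c=ctrl.get_calibration(n); return np.array(c["intrinsics"]),np.array(c["R"]),np.array(c["t"])
def toW(p,c): return c[1].T@(np.array(p)-c[2])
def cloud(n,depth,c):
    K,R,t=c; v,u=np.mgrid[0:480,0:640]; z=depth
    P=np.stack([(u-K[0,2])/K[0,0]*z,(v-K[1,2])/K[1,1]*z,z],-1)
    return (P-t)@R
def proj(X,c):
    K,R,t=c; p=K@(R@np.array(X)+t); return p[:2]/p[2]
E
python3 - <<'E'
from h import *
o=ctrl.get_obs(); print(o)
for n in ["scene","side"]:
    c=cal(n); im,d=ctrl.camera(n); cv2.imwrite(f"pics/{n}0.png",im); np.savez(f"pics/{n}0.npz",im=im,d=d,K=c[0],R=c[1],t=c[2])
    for th in ["stand","crossbar","hinge_pivot","catch_nose","rest_block","switch_box","cover_rib","button_top","tape_roll","bit_block","pattern_offcut"]:
        for r in ctrl.boxes_of(th,n)[:2]: print(n,th,round(r["p"],2),toW(r["point"],c).round(3))
print(ctrl.get_obs()["time_s"])
E
```

```text
pics
{'time_s': 0.0, 'q': array([ 1.06674957e+00,  1.81575194e-01,  1.60805351e+00,  2.16552883e-05,
        1.35380569e+00, -2.06321062e-01]), 'dq': array([ 4.77767382e-05,  6.35708812e-05, -2.68462052e-04, -1.16434490e-03,
       -9.20174406e-04,  1.09912692e-03]), 'joint_efforts': array([-1.04422863e-03, -4.44874370e+01, -3.51328182e+01, -4.41444172e-04,
        9.38254700e-03,  5.51962273e-06]), 'eef_pos': array([0.16837708, 0.54918945, 0.23034297]), 'eef_rot': array([-0.56836297,  0.56889254,  0.41971691, -0.42090679]), 'wrist_force': array([ 0.57025132,  0.05468623, -0.18381656]), 'torque': array([0.02400232, 0.03711166, 0.00996401]), 'opening': 1.0007929176514296}
scene stand 0.96 [ 0.508 -0.18   0.01 ]
scene crossbar 0.89 [ 0.505 -0.267  0.106]
scene crossbar 0.24 [ 0.509 -0.182  0.011]
scene hinge_pivot 0.86 [ 0.512 -0.181  0.013]
scene hinge_pivot 0.48 [ 0.505 -0.268  0.106]
scene catch_nose 0.8 [ 0.512 -0.183  0.013]
scene catch_nose 0.39 [ 0.505 -0.269  0.111]
scene rest_block 0.81 [ 0.511 -0.178  0.014]
scene switch_box 0.87 [0.504 0.223 0.052]
scene cover_rib 0.57 [0.477 0.162 0.065]
scene cover_rib 0.52 [0.778 0.16  0.012]
scene tape_roll 0.84 [0.77  0.032 0.029]
scene bit_block 0.81 [ 0.758 -0.195  0.026]
scene bit_block 0.58 [ 0.508 -0.181  0.01 ]
scene pattern_offcut 0.7 [0.779 0.161 0.012]
scene pattern_offcut 0.65 [0.504 0.222 0.05 ]
side stand 0.71 [ 0.482 -0.214  0.015]
side crossbar 0.75 [ 0.493 -0.295  0.114]
side hinge_pivot 0.88 [ 0.481 -0.213  0.013]
side catch_nose 0.8 [ 0.475 -0.21   0.016]
side rest_block 0.68 [ 0.479 -0.208  0.01 ]
side cover_rib 0.63 [0.459 0.147 0.071]
side tape_roll 0.86 [0.754 0.019 0.019]
side tape_roll 0.48 [ 0.478 -0.209  0.011]
side bit_block 0.67 [ 0.734 -0.219  0.03 ]
side pattern_offcut 0.77 [0.766 0.151 0.014]
side pattern_offcut 0.19 [ 0.48  -0.211  0.013]
1.2
```

View pics/scene0.png

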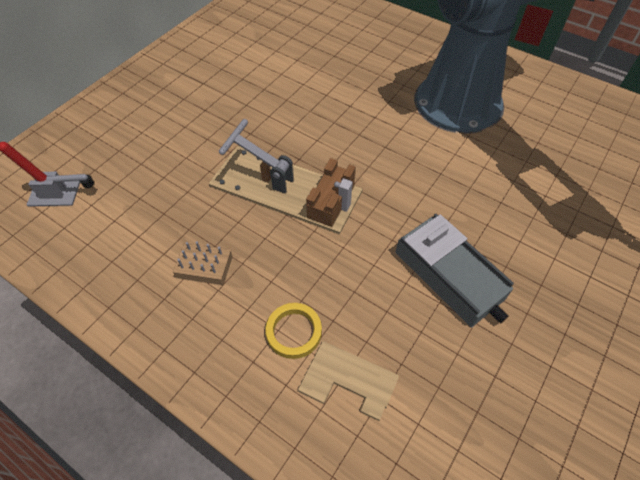

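View pics/side0.png

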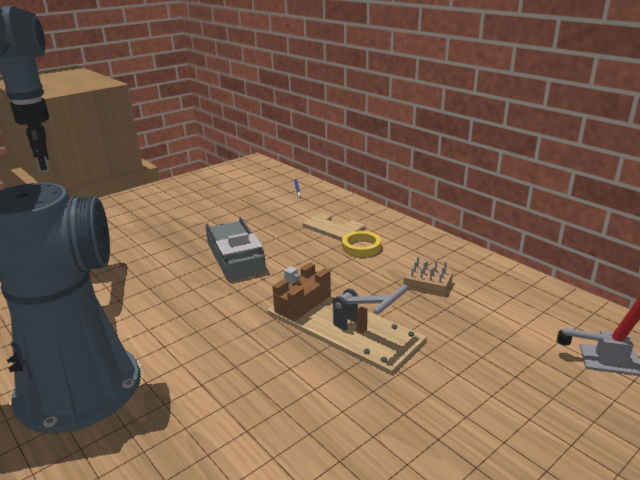

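Run:
```python
from h import *
for n in ["scene","side"]:
    f=np.load(f"pics/{n}0.npz"); c=(f["K"],f["R"],f["t"]); print(n,"campos",(-c[1].T@c[2]).round(3), "K",c[0][0,0])
    W=cloud(n,f["d"],c); ok=f["d"]>0
    tab=ok&(abs(W[...,2])<.006)&(W[...,0]>.3)&(W[...,0]<.9)&(abs(W[...,1])<.4); print("table z",np.median(W[tab][:,2]), np.percentile(W[tab][:,2],[5,95]))
    # top-down height map, 2mm
    H=np.full((400,450),-1.0)
    m=ok&(W[...,2]<.25)
    for x,y,z in W[m]:
        i=int((x-.3)/.0015); j=int((.35-y)/.0015)
        if 0<=i<400 and 0<=j<450: H[i,j]=max(H[i,j],z)
    v=np.clip(H/.12*255,0,255).astype(np.uint8); out=cv2.applyColorMap(v,cv2.COLORMAP_JET); out[H<-.5]=0
    cv2.imwrite(f"pics/h_{n}.png",out)
    a=f["im"]; 
    u0,v0=[int(q) for q in proj([.5,-.19,.05],c)]; crop=a[max(0,v0-80):v0+80,max(0,u0-110):u0+110]; cv2.imwrite(f"pics/c_{n}.png",cv2.resize(crop,None,fx=3.6,fy=3.6,interpolation=cv2.INTER_CUBIC))
```

```text
scene campos [1.019 0.274 0.849] K 477.53432874689304
table z 0.0010419620833012138 [-0.00147895  0.00355718]
side campos [-0.167 -0.917  0.733] K 567.3191611597869
table z -0.00038795640061600387 [-0.00297698  0.00228064]
```

View pics/h_scene.png

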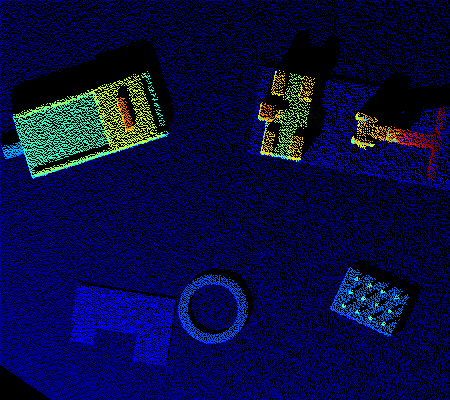

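View pics/c_scene.png

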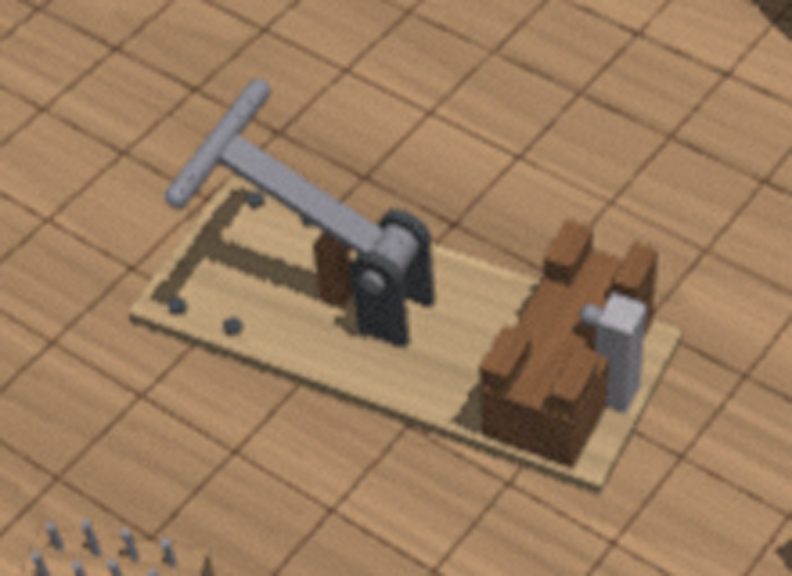

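View pics/c_side.png

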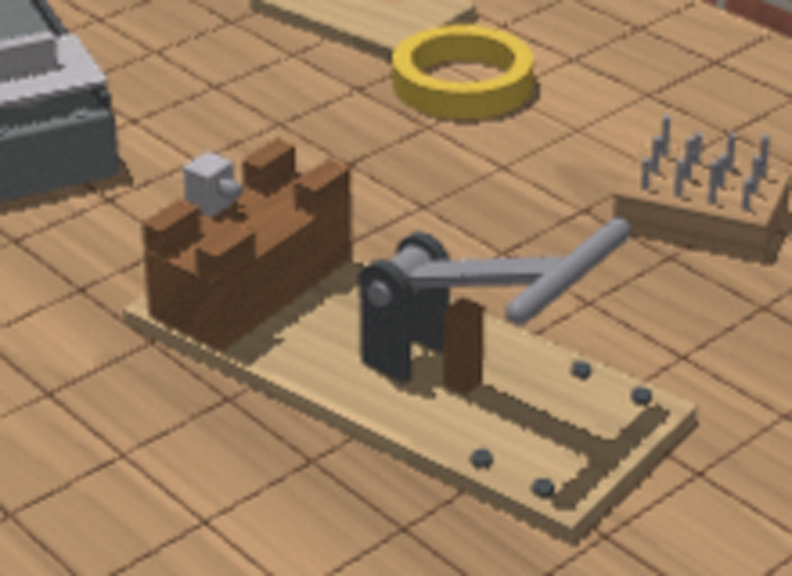

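View pics/h_side.png

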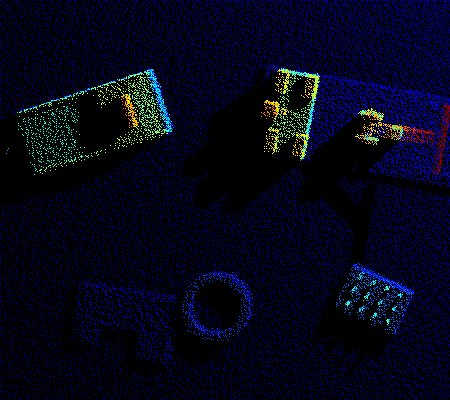

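```bash
cat > fit.py <<'E'
from h import *
from scipy.optimize import least_squares
def sdbox(P,c,h):
    q=np.abs(P-np.array(c))-np.array(h)
    return np.linalg.norm(np.maximum(q,0),axis=1)+np.minimum(q.max(1),0)
def B(x0,x1,y0,y1,z0,z1): return ([(x0+x1)/2,(y0+y1)/2,(z0+z1)/2],[(x1-x0)/2,(y1-y0)/2,(z1-z0)/2])
def loc(P,x,y,th):
    d=P-np.array([x,y,0]); c,s=np.cos(th),np.sin(th)
    return np.stack([c*d[:,0]+s*d[:,1],-s*d[:,0]+c*d[:,1],d[:,2]],1)
def stand_sd(P,p):
    x,y,th,bx,a=p[:5]; L=loc(P,x,y,th)
    ds=[sdbox(L,*b) for b in [B(bx-.1625,bx+.1625,-.065,.065,-.02,.012),B(-.050,-.034,-.009,.009,0,.065),
        B(.088,.148,-.062,.062,0,.061),
        B(.088,.105,-.062,-.028,0,.08),B(.088,.105,.028,.062,0,.08),B(.135,.148,-.062,-.028,0,.08),B(.135,.148,.028,.062,0,.08),
        B(.139,.161,-.012,.012,0,.09),B(-.017,.017,-.022,-.012,0,.075),B(-.017,.017,.012,.022,0,.075)]]
    # cheek round tops & pivot
    r=np.hypot(L[:,0],L[:,2]-.07); ds.append(np.maximum(r-.017,np.abs(L[:,1])-.022))
    # arm: local along-arm u, perpendicular w
    u=-np.cos(a)*L[:,0]+np.sin(a)*(L[:,2]-.07); w=np.sin(a)*L[:,0]+np.cos(a)*(L[:,2]-.07)
    A=np.stack([u,L[:,1],w],1); ds.append(sdbox(A,*B(0,.12,-.01,.01,-.004,.004)))
    ds.append(np.hypot(np.hypot(u-.12,w),np.maximum(np.abs(L[:,1])-.055,0))-.007)
    return np.min(np.abs(np.array(ds)),0) if False else np.min(np.array(ds),0)
def box_sd(P,p):
    x,y,th,cv=p[:4]; L=loc(P,x,y,th)
    ds=[sdbox(L,*b) for b in [B(-.05,.05,-.1075,.1075,0,.05),B(-.05,-.042,-.1075,.1075,0,.063),B(.042,.05,-.1075,.1075,0,.063),
      B(-.05,.05,cv-.055-.0375,cv-.055+.0375,.05,.069),B(-.025,.025,cv-.061,cv-.049,.06,.092)]]
    return np.min(np.array(ds),0)
def pts(name,cx,cy,r,zmin=.006):
    f=np.load(name); c=(f["K"],f["R"],f["t"]); W=cloud("",f["d"],c)[f["d"]>0]
    m=(np.hypot(W[:,0]-cx,W[:,1]-cy)<r)&(W[:,2]>zmin)&(W[:,2]<.2); return W[m]
def fit(P,sd,p0,free):
    p0=np.array(p0,float)
    def res(q):
        p=p0.copy(); p[free]=q[:len(free)]; o=q[len(free):]
        return np.concatenate([sd(Pi+(np.append(oi,0) if k else 0),p) for k,(Pi,oi) in enumerate(zip(P,[np.zeros(2)]*len(P)))])
    r=least_squares(res,p0[free],loss="soft_l1",f_scale=.002,x_scale=.01); p=p0.copy(); p[free]=r.x; return p,np.median(np.abs(r.fun)),np.mean(np.abs(r.fun)>.006)
E
python3 - <<'E'
from fit import *
s=["pics/scene0.npz","pics/side0.npz"]
A=[pts(n,.49,-.2,.2) for n in s]; C=[pts(n,.5,.22,.15,.02) for n in s]
for sel in ([0],[1],[0,1]):
    p=fit([A[i] for i in sel],stand_sd,[.487,-.217,np.pi/2-.1,.0,.3],[0,1,2,3,4]); print("stand",sel,p[0].round(4),p[1:],[len(A[i]) for i in sel])
    for th in (-np.pi/2+.3,):
        p=fit([C[i] for i in sel],box_sd,[.49,.22,np.pi/2+.25,0],[0,1,2]) if 0 else fit([C[i] for i in sel],box_sd,[.49,.22,np.pi/2+.25,0],[0,1,2,3]); print("box",sel,p[0].round(4),p[1:])
E
```

```text
stand [0] [ 0.4943 -0.1985  1.7489  0.0048  0.4206] (np.float64(0.00101389867179804), np.float64(0.005173305742369374)) [7732]
box [0] [ 0.4866  0.2174  2.8302 -0.0798] (np.float64(0.0015508761935718474), np.float64(0.26248062015503876))
stand [1] [ 0.4925 -0.2033  1.7511  0.0056  1.4779] (np.float64(0.001144182044589881), np.float64(0.07752321981424148)) [8075]
box [1] [0.4852 0.2106 2.833  0.0185] (np.float64(0.002066735039716416), np.float64(0.26790571169537625))
stand [0, 1] [ 0.4934 -0.201   1.7491  0.0047  0.4221] (np.float64(0.0012429665323533297), np.float64(0.007085468463339027)) [7732, 8075]
box [0, 1] [0.4855 0.2134 2.8306 0.0038] (np.float64(0.001812349733480316), np.float64(0.2786506469500924))
```

Run:
```python
from fit import *
s=["pics/scene0.npz","pics/side0.npz"]
C=[pts(n,.5,.22,.15,.02) for n in s]
for sel in ([0],[1],[0,1]):
    p=fit([C[i] for i in sel],box_sd,[.49,.22,-.3,0],[0,1,2,3]); print("box",sel,p[0].round(4),p[1:])
```

```text
box [0] [ 0.4877  0.2203 -0.3085 -0.0061] (np.float64(0.001023799468503962), np.float64(0.02666666666666667))
box [1] [ 4.851e-01  2.106e-01 -3.115e-01 -3.000e-04] (np.float64(0.0011057174077803225), np.float64(0.004986400725294651))
box [0, 1] [ 0.4856  0.2134 -0.309  -0.0008] (np.float64(0.0010801341592040457), np.float64(0.0253003696857671))
```

```bash
cat > plan.py <<'E'
from h import *
from scipy.spatial.transform import Rotation as Ro
S=np.array([.4934,-.201,0]); sth=1.749
BX=np.array([.4865,.215,0]); bth=-.309
def fr(o,th,p):
    c,s=np.cos(th),np.sin(th); return np.array([o[0]+c*p[0]-s*p[1],o[1]+s*p[0]+c*p[1],p[2]])
st=lambda *p: fr(S,sth,p)
bx=lambda *p: fr(BX,bth,p)
def RR(o): w,x,y,z=o["eef_rot"]; return Ro.from_quat([x,y,z,w])
def R_from(xdir): # tool y down, tool x along xdir (yaw)
    X=np.array([np.cos(xdir),np.sin(xdir),0]); Y=np.array([0,0,-1.]); return Ro.from_matrix(np.stack([X,Y,np.cross(X,Y)],1))
def rel(o,Rt,pt):
    R=RR(o); return ((R.inv()*Rt).as_rotvec()/np.radians(6)).round(3),(R.inv().apply(np.array(pt)-o["eef_pos"])/.03).round(3)
E
python3 - <<'E'
from plan import *
o=ctrl.get_obs(); print(RR(o).as_matrix().round(3), o["q"].round(3))
for xd in (sth,sth-np.pi):
    Rt=R_from(xd); a=.42; pt=st(-.12*np.cos(a),.033,.07+.12*np.sin(a)-.019+.1)
    print(pt.round(4),rel(o,Rt,pt))
E
```

```text
[[ 0.293  0.    -0.956]
 [ 0.956 -0.     0.293]
 [ 0.    -1.    -0.   ]] [ 1.067  0.181  1.607 -0.     1.354 -0.206]
[ 0.4803 -0.3147  0.1999] (array([ 1.000e-03, -4.545e+00, -0.000e+00]), array([-24.498,   1.047, -18.383]))
[ 0.4803 -0.3147  0.1999] (array([0.0000e+00, 2.5455e+01, 1.0000e-03]), array([-24.498,   1.047, -18.383]))
```

Request:
step_arm(commands=[[0,0,0,-0.9,0,-1,1],[0,0,0,-0.9,0,-1,1],[0,0,0,-0.9,0,-1,1],[0,0,0,-0.9,0,-1,1],[0,0,0,-0.9,0,-1,1],[0,0,0,-0.9,0,-1,1],[0,0,0,-0.9,0,-1,1],[0,0,0,-0.9,0,-1,1],[0,0,0,-0.9,0,-1,1],[0,0,0,-0.9,0,-1,1]])

```text
time_s: 2.2
eef_pos: [0.377, 0.2021, 0.2316]
eef_rot: [-0.569, 0.569, 0.421, -0.42]
wrist_force: [0.2, 0.9, 0.4]
opening: 0.998
```

Request:
step_arm(commands=[[0,0,0,-1,0,-1,1],[0,0,0,-1,0,-1,1],[0,0,0,-1,0,-1,1],[0,0,0,-1,0,-1,1],[0,0,0,-1,0,-1,1],[0,0,0,-1,0,-1,1],[0,0,0,-1,0,-1,1],[0,0,0,-1,0,-1,1],[0,0,0,-1,0,0,1],[0,0,0,-1,0,0,1]])

```text
time_s: 3.2
eef_pos: [0.5177, -0.1552, 0.231]
eef_rot: [0.569, -0.569, -0.42, 0.42]
wrist_force: [-0.2, -0.3, 0.9]
opening: 0.999
```

```bash
cat > r1.py <<'E'
from plan import *
o=ctrl.get_obs(); print(o["time_s"],o["eef_pos"].round(4),o["q"].round(2),o["wrist_force"].round(1),o["opening"])
Rt=R_from(sth); a=.42; pt=st(-.12*np.cos(a),.033,.07+.12*np.sin(a)-.019+.1)
print(rel(o,Rt,pt))
E
python3 r1.py
```

```text
3.2 [ 0.5177 -0.1552  0.231 ] [-0.51  0.1   1.69  0.    1.34 -1.78] [-0.2 -0.3  0.9] 0.9988107640664398
(array([-4.000e-03, -4.548e+00,  2.000e-03]), array([-5.447,  1.033, -0.37 ]))
```

Request:
step_arm(commands=[[0,0,0,-1,0,-0.07,1],[0,0,0,-1,0,-0.07,1],[0,0,0,-1,0,-0.07,1],[0,0,0,-1,0,-0.08,1],[0,0,0,-1,0,-0.08,1],[0,-0.9,0,-0.45,0,0,1],[0,-0.9,0,0,0,0,1],[0,-0.9,0,0,0,0,1],[0,-0.9,0,0,0,0,1],[0,-0.95,0,0,0,0,1]])

```text
time_s: 4.2
eef_pos: [0.4803, -0.3133, 0.2312]
eef_rot: [-0.452, 0.452, 0.543, -0.543]
wrist_force: [0.5, 1.1, 0.4]
opening: 1.0
```

```bash
python3 r1.py
python3 - <<'E'
from plan import *
c=cal("wrist"); im,d=ctrl.camera("wrist"); cv2.imwrite("pics/w1.png",im); np.savez("pics/w1.npz",im=im,d=d,K=c[0],R=c[1],t=c[2])
print("cam",(-c[1].T@c[2]).round(3))
W=cloud("",d,c); 
a=.42
for nm,p in dict(bar=(-.12*np.cos(a),0,.07+.12*np.sin(a)),hinge=(0,0,.07),barp=(-.12*np.cos(a),.033,.07+.12*np.sin(a)),barm=(-.12*np.cos(a),-.033,.07+.12*np.sin(a)) ).items(): print(nm,st(*p).round(3),proj(st(*p),c).round(0))
E
```

```text
4.2 [ 0.4803 -0.3133  0.2312] [-0.78  0.18  1.61  0.    1.35 -2.54] [0.5 1.1 0.4] 0.9999192970733614
(array([-0.   ,  0.04 ,  0.001]), array([-0.046,  1.044,  0.006]))
cam [ 0.4   -0.329  0.374]
bar [ 0.513 -0.309  0.119] [330. 274.]
hinge [ 0.493 -0.201  0.07 ] [471. 249.]
barp [ 0.48  -0.315  0.119] [330. 227.]
barm [ 0.545 -0.303  0.119] [329. 318.]
```

View pics/w1.png

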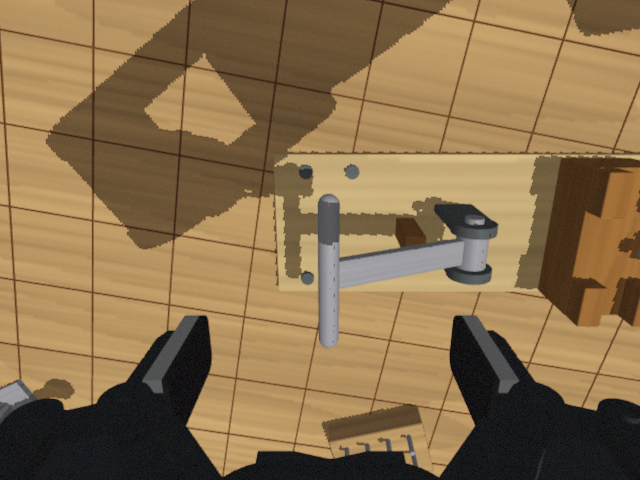

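Request:
step_arm(commands=[[0,0,0,0,0.9,0,1],[0,0,0,0,0.9,0,1],[0,0,0,0,0.9,0,1],[0,0,0,0,0.9,0,1],[0,0,0,0,0.75,0,1],[0,0,0,0,0,0,0.4],[0,0,0,0,0,0,0.1],[0,0,0,0,0,0,0],[0,0,0,0,0,0,0],[0,0,0,0,0,0,0]])

```text
time_s: 5.25
eef_pos: [0.4811, -0.3144, 0.1023]
eef_rot: [0.452, -0.455, -0.542, 0.543]
wrist_force: [0.3, -10.0, 4.8]
opening: 0.149
```

```bash
python3 r1.py
python3 - <<'E'
from plan import *
c=cal("wrist"); im,d=ctrl.camera("wrist"); cv2.imwrite("pics/w2.png",im)
E
```

```text
5.25 [ 0.4811 -0.3144  0.1023] [-0.78  0.33  1.71 -0.    1.1  -2.53] [  0.3 -10.    4.8] 0.14915083466506923
(array([ 0.015,  0.003, -0.031]), array([-0.014, -3.254,  0.021]))
```

View pics/w2.png

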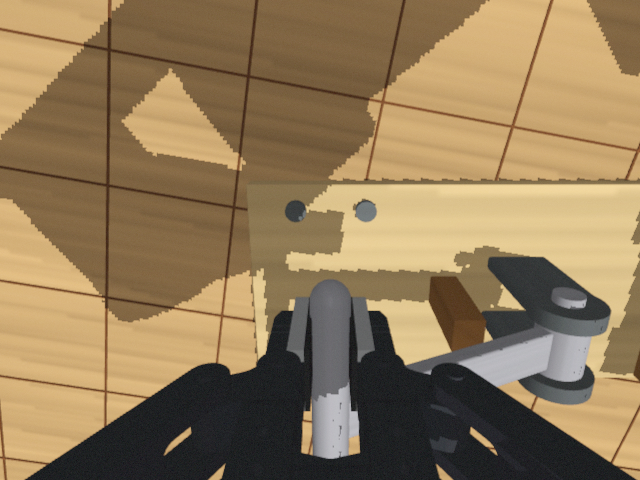

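Run:
```python
import numpy as np
a=np.linspace(.42,2.75,21); x=-4*np.cos(a); z=4*np.sin(a)
cx=cz=0;
for i in range(1,21):
    dx=round(x[i]-x[0]-cx,2); dz=round(z[i]-z[0]-cz,2); cx+=dx;cz+=dz; print([0,0,0,dx,round(-dz,2),0,0],end=", ")
```

```text
[0, 0, 0, np.float64(0.21), np.float64(-0.41), 0, 0], [0, 0, 0, np.float64(0.27), np.float64(-0.39), 0, 0], [0, 0, 0, np.float64(0.3), np.float64(-0.35), 0, 0], [0, 0, 0, np.float64(0.34), np.float64(-0.32), 0, 0], [0, 0, 0, np.float64(0.38), np.float64(-0.27), 0, 0], [0, 0, 0, np.float64(0.41), np.float64(-0.23), 0, 0], [0, 0, 0, np.float64(0.43), np.float64(-0.18), 0, 0], [0, 0, 0, np.float64(0.44), np.float64(-0.12), 0, 0], [0, 0, 0, np.float64(0.46), np.float64(-0.08), 0, 0], [0, 0, 0, np.float64(0.47), np.float64(-0.02), 0, 0], [0, 0, 0, np.float64(0.46), np.float64(0.04), 0, 0], [0, 0, 0, np.float64(0.46), np.float64(0.08), 0, 0], [0, 0, 0, np.float64(0.45), np.float64(0.14), 0, 0], [0, 0, 0, np.float64(0.42), np.float64(0.19), 0, 0], [0, 0, 0, np.float64(0.4), np.float64(0.24), 0, 0], [0, 0, 0, np.float64(0.37), np.float64(0.29), 0, 0], [0, 0, 0, np.float64(0.33), np.float64(0.32), 0, 0], [0, 0, 0, np.float64(0.3), np.float64(0.36), 0, 0], [0, 0, 0, np.float64(0.25), np.float64(0.39), 0, 0], [0, 0, 0, np.float64(0.2), np.float64(0.42), 0, 0],
```

Request:
step_arm(commands=[[0,0,0,0.21,-0.41,0,0],[0,0,0,0.27,-0.39,0,0],[0,0,0,0.3,-0.35,0,0],[0,0,0,0.34,-0.32,0,0],[0,0,0,0.38,-0.27,0,0]])

```text
time_s: 5.8
eef_pos: [0.4737, -0.2732, 0.1564]
eef_rot: [0.45, -0.457, -0.541, 0.544]
wrist_force: [-0.6, -12.0, 3.6]
opening: 0.139
```

Request:
step_arm(commands=[[0,0,0,0.41,-0.23,0,0],[0,0,0,0.43,-0.18,0,0],[0,0,0,0.44,-0.12,0,0],[0,0,0,0.46,-0.08,0,0],[0,0,0,0.47,-0.02,0,0]])

```text
time_s: 6.3
eef_pos: [0.4623, -0.208, 0.1771]
eef_rot: [0.45, -0.457, -0.541, 0.544]
wrist_force: [-5.9, -9.6, 15.6]
opening: 0.135
```

Request:
step_arm(commands=[[0,0,0,0.46,0.04,0,0],[0,0,0,0.46,0.08,0,0],[0,0,0,0.45,0.14,0,0],[0,0,0,0.42,0.19,0,0],[0,0,0,0.4,0.24,0,0]])

```text
time_s: 6.8
eef_pos: [0.4487, -0.1398, 0.1531]
eef_rot: [0.453, -0.454, -0.542, 0.544]
wrist_force: [-4.8, -8.7, -5.2]
opening: 0.139
```

Request:
step_arm(commands=[[0,0,0,0.37,0.29,0,0],[0,0,0,0.33,0.32,0,0],[0,0,0,0.3,0.36,0,0],[0,0,0,0.25,0.39,0,0],[0,0,0,0.2,0.42,0,0]])

```text
time_s: 7.3
eef_pos: [0.4422, -0.0968, 0.0984]
eef_rot: [-0.452, 0.455, 0.543, -0.543]
wrist_force: [5.6, -9.0, -3.0]
opening: 0.136
```

```bash
python3 r1.py
python3 - <<'E'
from plan import *
o=ctrl.get_obs(); print(st(-.12*np.cos(2.75),.033,.07+.12*np.sin(2.75)-.019))
c=cal("wrist"); im,d=ctrl.camera("wrist"); cv2.imwrite("pics/w3.png",im)
im,d=ctrl.camera("side"); cv2.imwrite("pics/s3.png",im)
E
```

```text
7.3 [ 0.4422 -0.0968  0.0984] [-0.48  0.08  2.02 -0.    1.04 -2.23] [ 5.6 -9.  -3. ] 0.13634985922961917
(array([ 0.024,  0.004, -0.026]), array([-7.383, -3.363,  0.031]))
[ 0.44126136 -0.09768986  0.09679932]
```

View pics/s3.png

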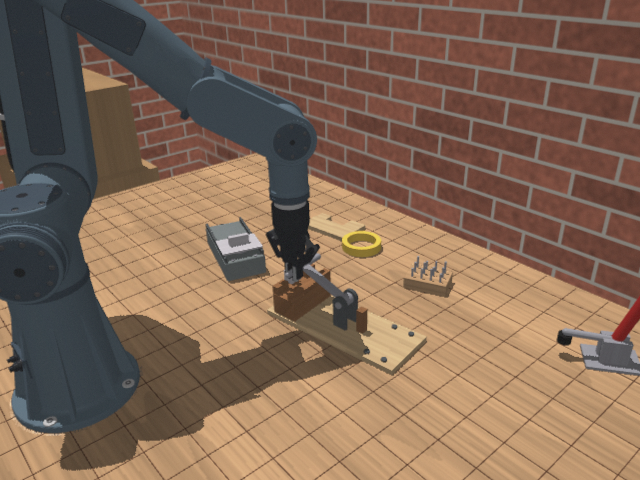

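View pics/w3.png

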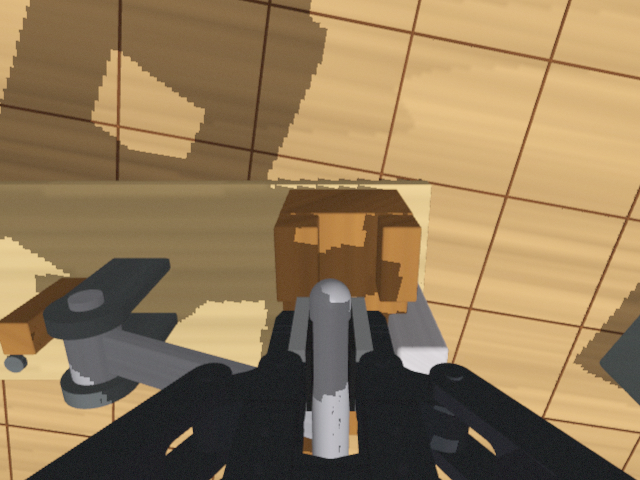

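Request:
step_arm(commands=[[0,0,0,0,0,0,0.5],[0,0,0,0,0,0,0.5],[0,0,0,0,0,0,0.5],[0,0,0,0,-0.6,0,0.5],[0,0,0,0,-0.9,0,0.5],[0,0,0,0,-0.9,0,0],[0,0,0,0,0,-0.5,0],[0,0,0,0,0,-0.6,0],[0,0,0,0,0,0,0]])

```text
time_s: 8.3
eef_pos: [0.475, -0.0902, 0.1703]
eef_rot: [-0.453, 0.454, 0.543, -0.542]
wrist_force: [0.6, -0.1, -0.3]
opening: 0.001
```

Run:
```python
from plan import *
from fit import *
o=ctrl.get_obs(); print(o["eef_pos"].round(4),o["opening"],o["wrist_force"].round(1),rel(o,R_from(sth),st(.108,0,.13)))
c=cal("side"); im,d=ctrl.camera("side"); cv2.imwrite("pics/s4.png",im[180:380,200:460].repeat(3,0).repeat(3,1))
c=cal("wrist"); im,d=ctrl.camera("wrist"); cv2.imwrite("pics/w4.png",im)
for a in (2.65,2.75,2.85): print(a,proj(st(-.12*np.cos(a),0.05,.07+.12*np.sin(a)),c))
```

```text
[ 0.475  -0.0902  0.1703] 0.0005543844335163492 [ 0.6 -0.1 -0.3] (array([ 0.014,  0.01 , -0.004]), array([-0.142,  1.343,  0.051]))
2.65 [317.56174439 166.72921   ]
2.75 [329.15829526 162.88676748]
2.85 [337.34029506 159.27917254]
```

View pics/s4.png

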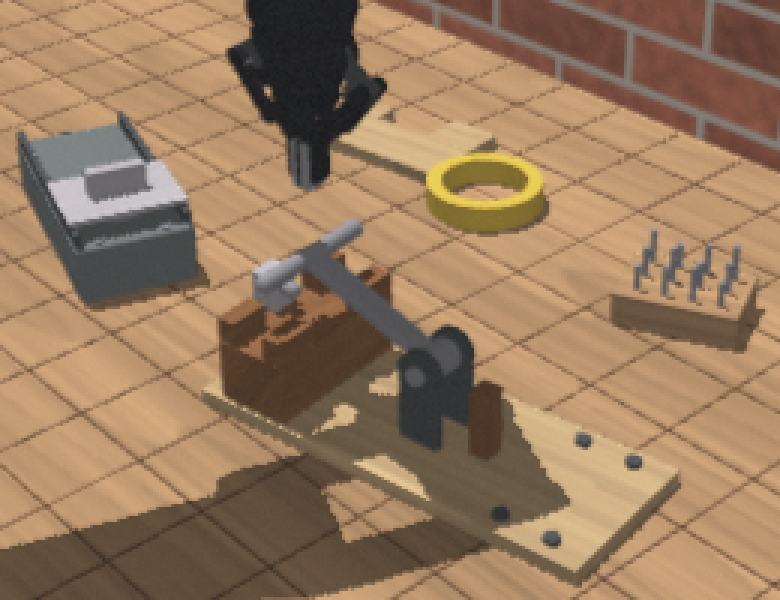

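View pics/w4.png

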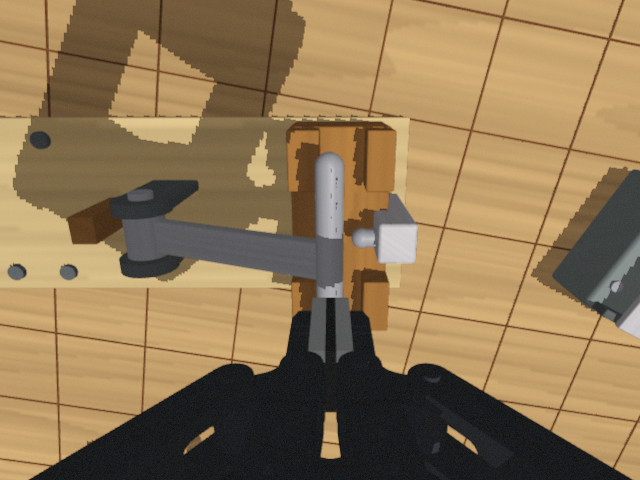

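Request:
step_arm(commands=[[0,0,0,0,0.7,0.05,0],[0,0,0,0,0.6,0,0],[0,0,0,0,0.3,0,0],[0,0,0,0,0.3,0,0],[0,0,0,0,0.3,0,0],[0,0,0,0,0.2,0,0],[0,0,0,0,0.2,0,0],[0,0,0,0,0,0,0]])

```text
time_s: 9.2
eef_pos: [0.4721, -0.0907, 0.0913]
eef_rot: [0.453, -0.453, -0.543, 0.543]
wrist_force: [0.1, -0.6, 0.9]
opening: 0.001
```

Request:
step_arm(commands=[[0,0,0,0,0.2,0,0],[0,0,0,0,0.15,0,0],[0,0,0,0,0.1,0,0],[0,0,0,0,0,0,0]])

```text
time_s: 9.6
eef_pos: [0.4723, -0.0908, 0.0784]
eef_rot: [0.453, -0.454, -0.543, 0.543]
wrist_force: [-0.4, 0.7, 0.4]
opening: -0.005
```

Run:
```python
from plan import *
im,d=ctrl.camera("side"); cv2.imwrite("pics/s5.png",im[200:360,220:420].repeat(4,0).repeat(4,1)[:600])
im,d=ctrl.camera("wrist"); cv2.imwrite("pics/w5.png",im)
```

```text
(no output)
```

View pics/s5.png

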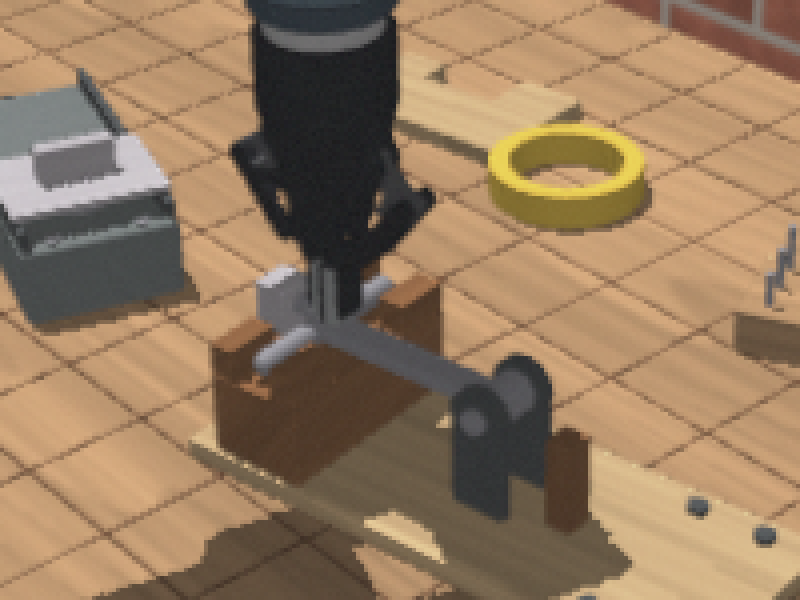

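View pics/w5.png

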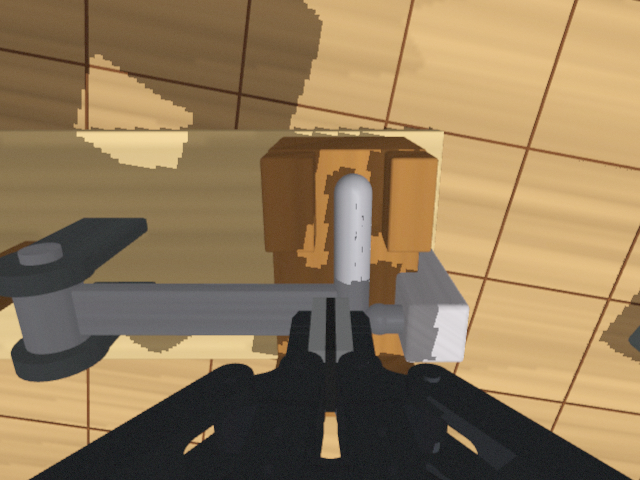

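Request:
step_arm(commands=[[0,0,0,0,0.1,0,0],[0,0,0,0,0.05,0,0],[0,0,0,0,0,0,0]])

```text
time_s: 10.0
eef_pos: [0.4728, -0.091, 0.0755]
eef_rot: [-0.453, 0.454, 0.543, -0.543]
wrist_force: [-5.9, 2.5, 17.8]
opening: -0.003
```

Request:
step_arm(commands=[[0,0,0,0,0.08,0,0],[0,0,0,0,0.04,0,0],[0,0,0,0,0,0,0]])

```text
time_s: 10.3
eef_pos: [0.4733, -0.0911, 0.0744]
eef_rot: [0.453, -0.454, -0.543, 0.543]
wrist_force: [-15.5, 5.7, 42.5]
opening: 0.005
```

Request:
step_arm(commands=[[0,0,0,0,-0.5,0,0],[0,0,0,0,-1,0,0],[0,0,0,0,-1,0,0],[0,0,0,0,-1,0,0],[0,0,0,0,-0.9,0,0]])

```text
time_s: 10.8
eef_pos: [0.4722, -0.0908, 0.2035]
eef_rot: [-0.453, 0.454, 0.543, -0.543]
wrist_force: [0.2, -0.7, -0.9]
opening: -0.001
```

Run:
```python
from plan import *
from fit import *
print(ctrl.get_obs()["eef_pos"])
c=cal("wrist"); im,d=ctrl.camera("wrist"); cv2.imwrite("pics/w6.png",im)
W=cloud("",d,c); ok=d>0
L=loc(W.reshape(-1,3),S[0],S[1],sth).reshape(W.shape)
for x in (.04,.06,.08,.1):
    m=ok&(abs(L[...,0]-x)<.006)&(abs(L[...,1])<.008)&(L[...,2]>.05)&(L[...,2]<.11); print("strap",x,m.sum(),np.median(L[m][:,2]))
for s in (.03,.04,-.03,-.04):
    m=ok&(abs(L[...,0]-.12)<.003)&(abs(L[...,1]-s)<.006)&(L[...,2]<.12); print("bartop",s,m.sum(),np.median(L[m][:,2]))
for s in (.045,-.045):
  m=ok&(abs(L[...,0]-.097)<.004)&(abs(L[...,1]-s)<.008)&(L[...,2]<.12); print("lip(80)",s,m.sum(),np.median(L[m][:,2]))
```

```text
[ 0.47221101 -0.0907654   0.20354695]
strap 0.04 404 0.07476498879169605
strap 0.06 399 0.07487728883706107
strap 0.08 397 0.07472634812316148
strap 0.1 401 0.07477675044214246
bartop 0.03 161 0.07745967279385114
bartop 0.04 172 0.07747347229354823
bartop -0.03 143 0.07756793806080212
bartop -0.04 132 0.07751629396750763
lip(80) 0.045 334 0.0806984036273505
lip(80) -0.045 234 0.08084886560186916
```

View pics/w6.png

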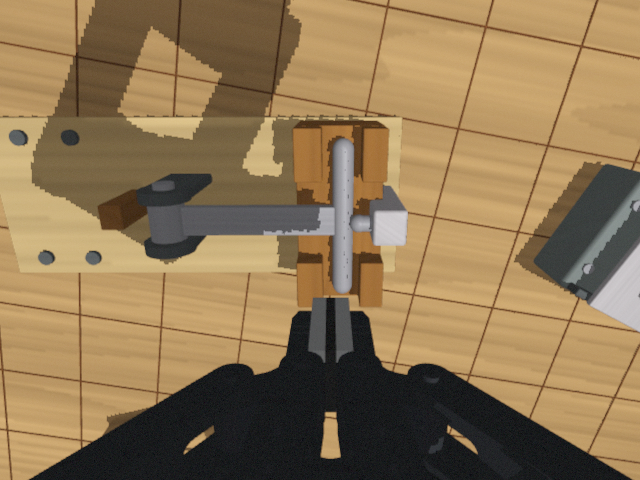

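Run:
```python
from plan import *
o=ctrl.get_obs(); print(o["q"].round(2), bx(0,-.055,0), rel(o,R_from(bth+np.pi/2),bx(0,-.055,.2)))
```

```text
[-0.44 -0.01  1.86 -0.    1.28 -2.19] [0.46977416 0.1626049  0.        ] (array([ 0.069,  4.659, -0.028]), array([ 8.373,  0.241, -1.349]))
```

Request:
step_arm(commands=[[0,0,0,0.9,0,-0.15,0],[0,0,0,0.9,0,-0.15,0],[0,0,0,0.9,0,-0.15,0],[0,0,0,0.9,0,-0.15,0],[0,0,0,0.9,0,-0.15,0],[0,0,0,0.9,0,-0.15,0.5],[0,0,0,0.9,0,-0.15,0.5],[0,0,0,0.9,0,-0.15,0.5],[0,0,0,0.9,0,-0.15,0.5],[0,0,0,0.27,0,0,0.5]])

```text
time_s: 11.85
eef_pos: [0.467, 0.1656, 0.2018]
eef_rot: [-0.453, 0.453, 0.543, -0.543]
wrist_force: [0.5, -0.5, 1.6]
opening: 0.501
```

Request:
step_arm(commands=[[0,0.95,0,0,0,0,0.5],[0,0.95,0,0,0,0,0.5],[0,0.95,0,0,0,0,0.5],[0,0.95,0,0,0,0,0.5],[0,0.85,0,0,0,0,0.5],[0,0,0,0,0,0,0.5]])

```text
time_s: 12.45
eef_pos: [0.4673, 0.163, 0.2018]
eef_rot: [-0.571, 0.571, 0.417, -0.417]
wrist_force: [0.3, -0.1, 0.4]
opening: 0.499
```

```bash
cat > look.py <<'E'
from plan import *
from fit import *
import sys
def look(tag):
    o=ctrl.get_obs(); print(o["time_s"],o["eef_pos"].round(4),o["q"].round(2), o["wrist_force"].round(1),o["opening"])
    c=cal("wrist"); im,d=ctrl.camera("wrist"); cv2.imwrite(f"pics/{tag}.png",im); np.savez(f"pics/{tag}.npz",im=im,d=d,K=c[0],R=c[1],t=c[2])
    return o,c,im,d
E
python3 - <<'E'
from look import *
o,c,im,d=look("w7")
P=pts("pics/w7.npz",.47,.17,.15,.02); P=P[P[:,2]<.1]
p=fit([P],box_sd,[BX[0],BX[1],bth,0],[0,1,2,3]); print(p[0].round(4),p[1:])
rb=P[(P[:,2]>.088)&(P[:,2]<.098)]; L=loc(rb,BX[0],BX[1],bth); print("rib top",len(rb),np.percentile(L,[2,50,98],axis=0).round(4))
print(rel(o,R_from(bth+np.pi/2),bx(0,-.055,.2)))
E
```

```text
12.45 [0.4673 0.163  0.2018] [ 0.1   0.03  1.83 -0.    1.28 -1.17] [ 0.3 -0.1  0.4] 0.49909789565808294
[ 0.4866  0.212  -0.3103 -0.0017] (np.float64(0.0007144530614081428), np.float64(0.0))
rib top 1419 [[-0.0242 -0.0645  0.0906]
 [-0.0011 -0.0587  0.0925]
 [ 0.0235 -0.053   0.094 ]]
(array([-0.002, -0.005, -0.005]), array([ 0.013,  0.061, -0.082]))
```

View pics/w7.png

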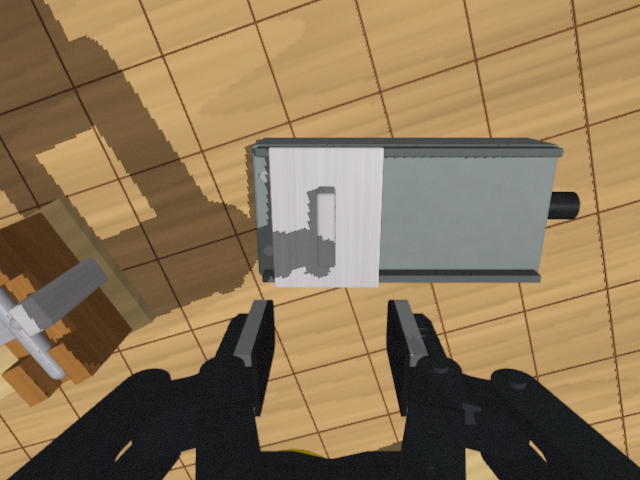

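Request:
step_arm(commands=[[0,0,0,-0.1,0.8,-0.06,0.5],[0,0,0,0,0.9,0,0.5],[0,0,0,0,0.9,0,0.5],[0,0,0,0,0.9,0,0.5],[0,0,0,0,0.7,0,0.5],[0,0,0,0,0,0,0.2],[0,0,0,0,0,0,0],[0,0,0,0,0,0,0],[0,0,0,0,0,0,0]])

```text
time_s: 13.4
eef_pos: [0.4685, 0.1602, 0.0769]
eef_rot: [-0.571, 0.571, 0.418, -0.417]
wrist_force: [-1.3, -1.7, -3.8]
opening: 0.124
```

Request:
step_arm(commands=[[0,0,0,0.3,0,0,0],[0,0,0,0.5,0,0,0],[0,0,0,0.5,0,0,0],[0,0,0,0.5,0,0,0],[0,0,0,0.5,0,0,0],[0,0,0,0.4,0,0,0],[0,0,0,0.1,0,0,0],[0,0,0,0,0,0,0]])

```text
time_s: 14.2
eef_pos: [0.4946, 0.2419, 0.0768]
eef_rot: [0.571, -0.571, -0.418, 0.417]
wrist_force: [-1.1, 1.6, 5.1]
opening: 0.121
```

Request:
step_arm(commands=[[0,0,0,0,0,0,0.5],[0,0,0,0,0,0,0.5],[0,0,0,0,0,0,0.5],[0,0,0,0,-0.8,0,0.5],[0,0,0,0,-0.9,0,0.5],[0,0,0,-0.9,-0.8,0,0.2],[0,0,0,-0.95,0,0,0],[0,0,0,-0.95,0,0,0],[0,0,0,0,0,0,0]])

```text
time_s: 15.1
eef_pos: [0.4672, 0.158, 0.151]
eef_rot: [-0.571, 0.571, 0.416, -0.417]
wrist_force: [-0.5, -0.8, 0.4]
opening: 0.002
```

```bash
sed -i 's/BX=np.array.*;/BX=np.array([.4866,.212,0]);/' plan.py
python3 - <<'E'
from look import *
o,c,im,d=look("w8")
print(proj(bx(0,-.055,.06),c))
for r in ctrl.boxes_of("button_top","wrist")[:2]: print(r["p"],toW(r["point"],c).round(4))
print(bx(0,-.055,.06),rel(o,R_from(bth+np.pi/2),bx(0,-.055,.06)))
E
```

```text
15.1 [0.4672 0.158  0.151 ] [ 0.09  0.09  1.88 -0.    1.17 -1.17] [-0.5 -0.8  0.4] 0.0016418220298974107
[335.48757005 240.62463329]
0.59 [0.4688 0.1613 0.0646]
[0.46987416 0.1596049  0.06      ] (array([-0.005, -0.018, -0.01 ]), array([ 0.083,  3.035, -0.071]))
```

View pics/w8.png

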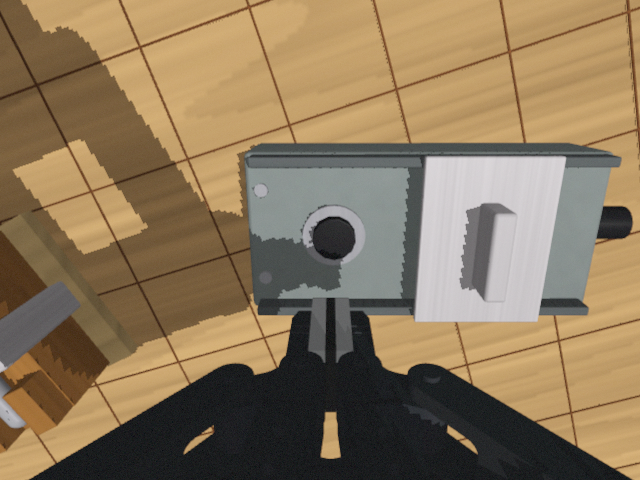

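Request:
step_arm(commands=[[0,0,0,0.08,0.8,-0.07,0],[0,0,0,0,0.9,0,0],[0,0,0,0,0.8,0,0],[0,0,0,0,0.4,0,0],[0,0,0,0,0.15,0,0],[0,0,0,0,0.1,0,0],[0,0,0,0,0.05,0,0],[0,0,0,0,0,0,0]])

```text
time_s: 16.0
eef_pos: [0.4714, 0.1623, 0.056]
eef_rot: [-0.571, 0.571, 0.418, -0.417]
wrist_force: [-2.9, 1.1, 4.1]
opening: 0.0
```

Request:
step_arm(commands=[[0,0,0,0,0.1,0,0],[0,0,0,0,0.05,0,0],[0,0,0,0,0,0,0]])

```text
time_s: 16.3
eef_pos: [0.4719, 0.1622, 0.0537]
eef_rot: [-0.571, 0.571, 0.418, -0.417]
wrist_force: [-12.1, 0.2, 28.5]
opening: 0.0
```

Request:
step_arm(commands=[[0,0,0,0,0,0,0],[0,0,0,0,-0.6,0,0],[0,0,0,0,-0.9,0,0],[0,0,0,0,-0.9,0,0],[0,0,0,0,-0.9,0,0.5],[0,0,0,0.9,0,0.09,0.5],[0,0,0,0.9,0,0,0.5],[0,0,0,0.96,0,0,0.5],[0,0,0,0,0,0,0.5]])

```text
time_s: 17.2
eef_pos: [0.4949, 0.244, 0.1504]
eef_rot: [-0.57, 0.571, 0.419, -0.417]
wrist_force: [0.1, -0.5, -0.4]
opening: 0.502
```

Run:
```python
from look import *
o,c,im,d=look("w9")
print(rel(o,R_from(bth+np.pi/2),[.4946,.2419,.0768]))
P=pts("pics/w9.npz",.49,.22,.15,.02); P=P[P[:,2]<.1]
rb=P[(P[:,2]>.088)&(P[:,2]<.098)]; L=loc(rb,BX[0],BX[1],bth); print("rib top",len(rb),np.percentile(L,[2,50,98],axis=0).round(4)); print("tcp",loc(o["eef_pos"][None],BX[0],BX[1],bth))
```

```text
17.2 [0.4949 0.244  0.1504] [ 0.24  0.21  1.74  0.    1.18 -1.02] [ 0.1 -0.5 -0.4] 0.5019015182157534
(array([0.026, 0.027, 0.022]), array([-0.076,  2.454, -0.005]))
rib top 2081 [[-0.0253  0.0246  0.0904]
 [-0.0028  0.0303  0.0925]
 [ 0.0224  0.036   0.0938]]
tcp [[-0.00181655  0.0330354   0.15042409]]
```

View pics/w9.png

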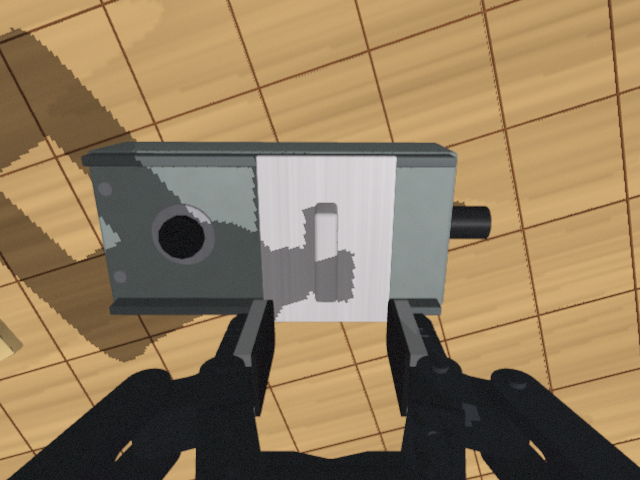

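Request:
step_arm(commands=[[0,0,0,-0.08,0.9,0,0.5],[0,0,0,0,0.9,0,0.5],[0,0,0,0,0.6,0,0.5],[0,0,0,0,0,0,0.2],[0,0,0,0,0,0,0],[0,0,0,0,0,0,0],[0,0,0,0,0,0,0]])

```text
time_s: 17.95
eef_pos: [0.4931, 0.2391, 0.0785]
eef_rot: [-0.571, 0.571, 0.418, -0.417]
wrist_force: [-1.4, -0.8, -1.3]
opening: 0.116
```

Request:
step_arm(commands=[[0,0,0,-0.3,0,0,0],[0,0,0,-0.5,0,0,0],[0,0,0,-0.5,0,0,0],[0,0,0,-0.5,0,0,0],[0,0,0,-0.5,0,0,0],[0,0,0,-0.4,0,0,0],[0,0,0,-0.1,0,0,0],[0,0,0,-0.05,0,0,0],[0,0,0,0,0,0,0]])

```text
time_s: 18.85
eef_pos: [0.4676, 0.1595, 0.0784]
eef_rot: [0.572, -0.57, -0.419, 0.415]
wrist_force: [2.6, 14.7, 0.8]
opening: 0.119
```

Request:
step_arm(commands=[[0,0,0,0,0,0,0.5],[0,0,0,0,0,0,0.5],[0,0,0,0,0,0,0.5],[0,0,0,0,-0.6,0,0.5],[0,0,0,0,-0.9,0,0.5],[0,0,0,0,-0.9,0,0.5],[0,0,0,0,-0.9,0,0.5],[0,0,0,0,-0.9,0,0.5],[0,0,0,0,0,0,0.5]])

```text
time_s: 19.75
eef_pos: [0.4692, 0.1575, 0.2077]
eef_rot: [-0.569, 0.572, 0.419, -0.415]
wrist_force: [0.1, 0.6, -0.1]
opening: 0.498
```

Run:
```python
from look import *
o,c,im,d=look("w10")
P=pts("pics/w10.npz",.49,.2,.17,.02); P=P[P[:,2]<.1]
p=fit([P],box_sd,[BX[0],BX[1],bth,0],[0,1,2,3]); print(p[0].round(4),p[1:])
c=cal("side"); im,d=ctrl.camera("side"); cv2.imwrite("pics/s10.png",im); np.savez("pics/s10.npz",im=im,d=d,K=c[0],R=c[1],t=c[2])
A=pts("pics/s10.npz",.49,-.2,.2); print(fit([A],stand_sd,[.4925,-.2033,1.7511,.0056,3.1],[4]))
```

```text
19.75 [0.4692 0.1575 0.2077] [ 0.08  0.02  1.83 -0.    1.28 -1.18] [ 0.1  0.6 -0.1] 0.4976357823738003
[ 0.4883  0.2173 -0.3105 -0.0075] (np.float64(0.0007456410085819945), np.float64(0.015971923793152844))
(array([ 0.4925    , -0.2033    ,  1.7511    ,  0.0056    ,  3.14582351]), np.float64(0.0010330903151219671), np.float64(0.008266631675633119))
```

View pics/s10.png

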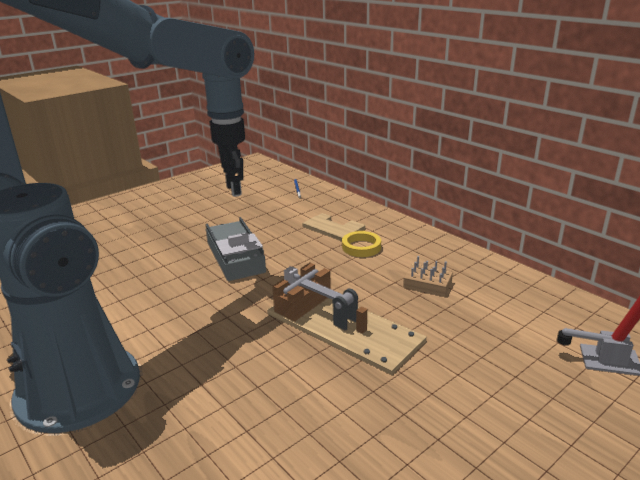

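View pics/w10.png

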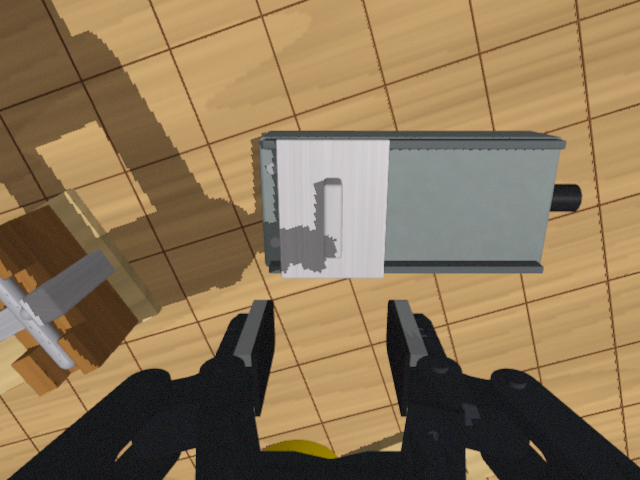

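Run:
```python
from fit import *
for t in ("w7","w10"):
    P=pts(f"pics/{t}.npz",.487,.214,.135,.02); P=P[P[:,2]<.1]
    p=fit([P],box_sd,[.4866,.212,-.31,0],[0,1,2,3]); print(t,p[0].round(4),p[1:])
    p=fit([P],box_sd,[.4866,.212,-.31,0],[3]); print(p[0].round(4),p[1:])
    L=loc(P,.4866,.212,-.31); r=L[(L[:,2]>.088)]; print(np.percentile(r[:,1],[2,50,98]).round(4))
    q=L[(abs(L[:,2]-.069)<.003)&(abs(L[:,0])<.04)]; print("plate",np.percentile(q[:,1],[1,99]).round(4))
    q=L[(abs(L[:,2]-.063)<.003)&(abs(abs(L[:,0])-.046)<.003)]; print("rails",np.percentile(q[:,1],[.5,99.5]).round(4))
    q=L[(abs(L[:,2]-.05)<.003)&(abs(L[:,0])<.035)]; print("top",np.percentile(q[:,1],[.5,99.5]).round(4))
```

```text
w7 [ 0.4883  0.2174 -0.3105 -0.0074] (np.float64(0.0007463753872350709), np.float64(0.015557516370222449))
[ 0.4866  0.212  -0.31   -0.0017] (np.float64(0.0007249240514331547), np.float64(0.018390377560024148))
[-0.0617 -0.0559 -0.0502]
plate [-0.0927 -0.0192]
rails [-0.1027  0.1003]
top [-0.1074  0.1048]
w10 [ 0.4883  0.2173 -0.3105 -0.0075] (np.float64(0.0007456408565609841), np.float64(0.015971923793152844))
[ 0.4866  0.212  -0.31   -0.0019] (np.float64(0.0007251036319875573), np.float64(0.018454853650384375))
[-0.0616 -0.0559 -0.0502]
plate [-0.0927 -0.0192]
rails [-0.1028  0.1006]
top [-0.1074  0.1047]
```

Cover position is identical to the start (within 0.1 mm). The support arm measures 3.146 rad, and the gripper is clear of everything.

Run:
```python
from h import *
print(ctrl.hand_in()); print(ctrl.get_obs()["time_s"])
```

```text
the job is handed in; nothing more can be done
None
the job is handed in; nothing more can be done
```

The router jig job is done and handed in, with the robot clock at about 20 s of the 61 s allowed. No verdict is reported.

**Support arm:** I gripped half the bar, swung the arm over, and pushed it down at the middle with the fingers shut. It was solid at about 42 N. Afterwards the strap was level within 0.2 mm, and a fit to the side view gave 3.146 rad, so it is home under the catch.

**Button:** I slid the cover about 85 mm aside and pressed the button until it was solid: about 6 mm down, at 28 N. I did not see the button again once the cover was shut. In a picture taken just after the press, I did not measure whether it was out again.

**Dust cover:** I slid it back until it met its stop at about 15 N. The rib and cover plate match their starting position within 0.1 mm.

**Bystanders:** The tape roll, bit block and plywood offcut look unmoved in the last side picture; I did not measure them.

**At hand-in:** The gripper was about 0.2 m above the table, well clear, with no force reading.

**Checks that disagreed:** The free fit of the switch box gave a cover position of -7.5 mm. It gave -7.4 mm for the picture taken before anything moved, so that is a bias in the fit and not real movement. The scene and side cameras also differed by about 5 mm on the stand and up to about 10 mm on the switch box. I used the average for the stand and a closer wrist-camera fit for the box.

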